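Set a round-bottomed vase upright in the carving ring

TASK

Take the dark walnut vase out of the tray, where it lies on its side, and set it gently in the turned ring on the board: round belly down and seated all the way round in the ring, its neck plumb so that the vase stands level, ready to be carved. Do not drop it or ram it into the ring, and leave the pale vase and everything else on the bench as it is.

Things in the scene. Friction and masses are not known exactly. Their poses are not given: they have to be found in the camera images.
- walnut_vase: The vase to set up: dark walnut, 0.30 to 0.46 kg, no foot. A ball belly 100 mm across with a straight round neck 36 mm across. Origin: centre of the belly ball; +z runs along the neck. The neck leaves the ball at z = 47 mm, ends at z = 130 mm; the ball's bottom is at z = -50 mm. At the start it lies on its side in either cell of the tray, on its belly and the edge of its mouth.
- walnut_vase_mouth (a point): Centre of the walnut vase's mouth (a 16 mm bore), 130 mm from the belly's centre along the neck; axes as the vase's. At the start the mouth points towards the tray's front (its -x side), about 15 degrees below level. The vase's centre of mass is 20 mm from the belly's centre towards the mouth.
- lime_vase: A second vase of the same shape and size in pale lime wood, 0.28 kg, lying in the other cell of the tray. To be left there.
- tray: Shallow plywood tray fixed to the bench, 218 mm (x) by 267 mm (y), floor 6 mm thick, outer walls and middle partition 9 mm thick and 28 mm high; two cells 200 x 120 mm side by side in y, centred at y = +-64.5 mm. Origin: centre of the underside; front = -x side. In each cell lies a vase, neck towards the front, its ball's centre near x = +42 mm and 56 mm above the bench.
- ring_stand: Carving ring: plywood board 150 x 150 x 18 mm fixed to the bench, on its middle a beech ring, outer diameter 106, inner 72 mm, top edge (cork lip) 48 mm above the bench. Two black knobs 38 mm high at its corners (58, 58) and (-58, -58) mm. Origin: centre of the board's underside, on the ring's axis. A ball belly in the ring can be turned to any lean and stays, by friction, as it is left.
- ring_seat (a point): Point on the ring's axis, 83 mm above the bench, where the centre of the vase's belly lies when the belly is seated all round on the ring's inner edge.
- gouge_ash: Carving gouge, pale ash handle 118 mm long and 26 mm thick, steel blade, 225 mm in all, lying flat. Origin: on the bench under the handle's middle; x towards the blade. Leave alone.
- gouge_beech: Carving gouge with a beech handle and a broad 30 mm blade, else the same size. Leave alone.
- gouge_dark: Carving gouge with a dark brown handle and a narrow blade, else the same size. Leave alone.
- mallet: Carver's round beech mallet standing on its head, 80 mm across and 228 mm tall; origin under its middle. Leave alone.
- strop: Leather-faced sharpening strop board, 55 x 200 x 17 mm, lying flat; origin under its middle. Leave alone.
- wax_tin: Round wax tin with a dark green lid, 83 mm across, 37 mm high; origin under its middle. Leave alone.

How it is judged:
By the outcome, as a careful person would: the job done as asked, in the order asked, and still so for the second after the job is handed in, with the robot touching nothing.
It also fails if it takes over 64 s, if anything falls off the work surface, if the arm or the gripper's body presses on something with over 40 N, if the wrist force passes 120 N, or if a joint passes its speed limit or range.

ROBOT

A 7-joint arm with a two-finger parallel gripper is mounted at the origin on the work surface. World frame = base frame: x ahead of the robot, y to its left, z up, the work surface at z = 0. Lengths are in m, angles in rad, forces in N, time in s.
With the tool pointing down it reaches from about 0.4 to 0.85 m from the base axis. Payload 4.5 kg.
Tool frame: the origin (TCP) lies at the centre of the arm's flange, where the gripper is bolted on; the fingertips stand r.tcp_to_tips ahead of it and the grasp point (between the pads) lies 147 mm ahead of it (r.tcp_to_tips is the distance from the TCP to the fingertips, in m); x points along the fingers, y is the direction in which the jaws open and shut, and the axes are right-handed (so a half turn about x gives the same grasp; the last joint's range is limited). The gripper opens to 88 mm and grips with 3 to 60 N. Pads are 18 mm wide; open, the fingers measure 123 mm over their backs; the gripper's body (75 mm by 187 mm) begins 45 mm behind the grasp point.
Start: joints at [-1.103, 0.689, -0.195, 1.565, 0.157, 0.902, -0.215], TCP at [0.263, 0.567, 0.405] pointing down, gripper open.
Joint ranges: [-3.01, 3.01], [-0.46, 2.08], [-1.47, 1.51], [0.13, 2.56], [-1, 4.14], [0.04, 2.09], [-2.66, 2.66]. Speed limits (rad/s): [2.57, 2.57, 3.14, 3.14, 3.14, 3.14, 3.14].

INTERFACE

Orientations are given as a unit quaternion [x, y, z, w].
In Python, from plant import r, eyes gives the robot as it stands.
- The arm moves only by the tool carry_out, never from a script. Its argument "targets" is text: rows parted by semicolons, each of 5 numbers parted by spaces: the opening, from 0 (shut) to 1 (fully open), then the shift along the tool's x, y, z in mm, then the turn about the tool's x in rad. A call has 1 to 20 rows; each row shifts and turns the commanded pose from where the row before left it, along the tool's axes as they then stand; what a row does not reach is not made up. A row lasts 1/12 s, in which the tool goes at most 41.7 mm and 7.16 degrees, less where a joint would pass 70% of its speed; a pose out of reach is approached as far as the arm can. A call is refused whole if a number of a shift passes 41.7 or a number of a turn 0.125, either way. A call with a gripper value outside its range is refused whole. The fingers move at their own pace and stop on an object; "force" is the grip in N (left out, the last holds). Time passes only in rows, so rows that do not move let the fingers close. It gives the time, the measured TCP pose, the force and the opening at its end, in the units of the state.
- r.get_state(): the state, without advancing time (a new reading comes with each control period).
- eyes.snapshot(name): name is "scene" or "top" or "wrist"; returns (picture, depth): 420x560x3 uint8, blue, green, red; 420x560 float32, m along the optical axis (not along the pixel's ray), 0 where there is no reading.
- eyes.camera_params(name): a dict with "intrinsics" (3x3 intrinsics, pixels), "rvec" (rotation vector, rad) and "tvec" (3), from world to camera coordinates, as OpenCV has them; the wrist camera has in their place "T_tool_cam" (4x4, takes a point from camera to tool coordinates, whose origin is the TCP and whose axes are the tool frame's). Camera axes: x right, y down, z forward; pixel columns grow to the right and rows downward; lengths in m; the calibration is good to about 2 mm. A picture is of the moment at which its call begins: read the wrist's pose just before it. camera_params takes no time and is no camera call.
- r.finish_job(): hands the job in, once; it reports no verdict.
The state is a dict: "clock": time; "q": joint angles; "qd": joint speeds; "joint_torque": joint torques, N m; "tool_pos": TCP position; "eef_rot": TCP orientation; "contact_force": force on the tool from outside, world axes, zero at the start; "moment": the same for the moment, N m; "opening": opening from 0.0 (shut) to 1.0 (fully open).
Only numpy, scipy, OpenCV 4.12 (cv2) and the standard library are available. Lean on these libraries where they do the work, as an engineer would, in place of code of your own. Each camera call takes 0.05 s, during which the arm holds its last target.

## Working session

There is one attempt and no reset: what is moved stays moved. The work goes in short steps, Python scripts to look and compute and a tool call to move; the robot and the scene stay as the last step left them, time stands still between calls to the robot, and variables do not carry over. Pictures are saved under pics/ and viewed, and the job is handed in when it is done.

Besides the shell and the picture viewer there is one more tool, called after "Call:" by a JSON object that holds its "op" and its "data". carry_out: Moves the arm, as the interface text tells. Its arguments: {"type":"object","properties":{"targets":{"type":"string"},"force":{"type":"number"}},"required":["targets"]}

```bash
ls; mkdir -p pics; python3 - <<'E'
from plant import r, eyes
import cv2, numpy as np
for n in ["scene","top"]:
    im,d=eyes.snapshot(n); cv2.imwrite(f"pics/{n}0.png",im); np.save(f"pics/{n}0.npy",d)
    print(n,eyes.camera_params(n))
print(eyes.camera_params("wrist")); print(r.get_state(), r.tcp_to_tips)
E
```

```text
pics
scene {'intrinsics': array([[501.32095401,   0.        , 275.46395529],
       [  0.        , 501.32095401, 207.6664412 ],
       [  0.        ,   0.        ,   1.        ]]), 'rvec': array([ 1.37390186,  2.04235245, -0.94780104]), 'tvec': array([ 0.1784616 , -0.22026428,  1.68579901])}
top {'intrinsics': array([[458.90078535,   0.        , 274.72644971],
       [  0.        , 458.90078535, 215.74246776],
       [  0.        ,   0.        ,   1.        ]]), 'rvec': array([ 2.17056413, -2.11566041,  0.18006055]), 'tvec': array([-0.01650272,  0.52872152,  1.28446157])}
{'intrinsics': array([[330.11656645,   0.        , 280.43328158],
       [  0.        , 330.11656645, 209.26212352],
       [  0.        ,   0.        ,   1.        ]]), 'T_tool_cam': array([[ 3.59252768e-04, -2.89281645e-01,  9.57243961e-01,
         1.99924775e-02],
       [ 9.99999598e-01, -6.82506153e-04, -5.81554075e-04,
        -7.63377614e-04],
       [ 8.21557812e-04,  9.57243785e-01,  2.89281283e-01,
        -7.53233051e-02],
       [ 0.00000000e+00,  0.00000000e+00,  0.00000000e+00,
         1.00000000e+00]])}
{'clock': 0.1, 'q': array([-1.10319232,  0.68991066, -0.19454057,  1.56620796,  0.15734093,
        0.90247535, -0.21511562]), 'qd': array([-3.66799517e-04, -2.93333238e-03, -5.87685069e-05, -2.77917663e-03,
       -7.82861480e-04,  2.58177730e-04,  1.17979469e-04]), 'joint_torque': array([-3.90968416e-03, -5.28502679e+01, -1.27205707e+00, -1.53835040e+01,
       -5.26667701e-02,  2.05555545e-03,  6.27848817e-05]), 'tool_pos': array([0.26260323, 0.56684803, 0.4039925 ]), 'eef_rot': array([ 0.15157696,  0.69062246, -0.15270149,  0.69046889]), 'contact_force': array([-0.13331029,  0.57113616,  0.70027131]), 'moment': array([ 0.01949603, -0.00723711, -0.02084467]), 'opening': 1.0016298477735572} 0.166
```

View pics/scene0.png

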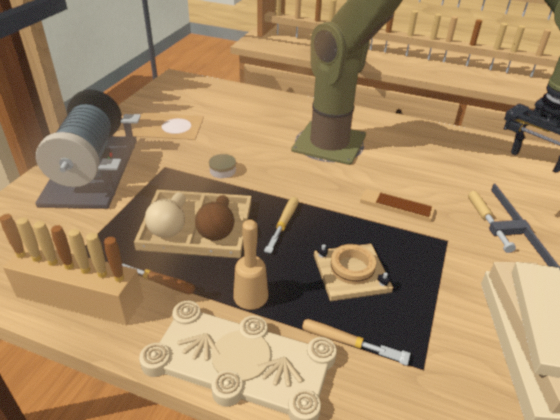

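View pics/top0.png

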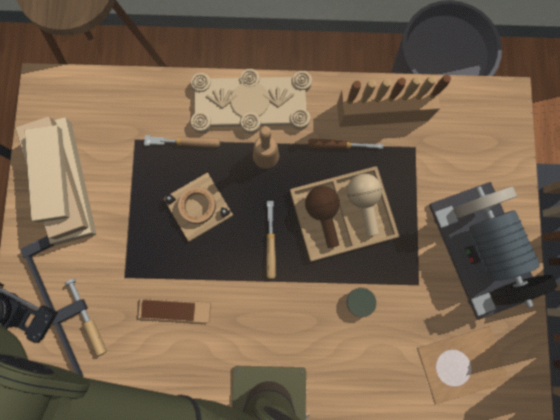

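The walnut vase's ball is at about (322,203) in the top view, with its neck towards the robot and its mouth near (332,246). The lime vase is to its right. The ring is at about (194,206) and the mallet at (266,150). I'll look closer and measure.

```bash
cat > h.py <<'E'
import cv2, numpy as np
from plant import r, eyes
from scipy.optimize import least_squares
from scipy.spatial.transform import Rotation as R
def cam(n, st=None):
    p=eyes.camera_params(n)
    if n=="wrist":
        T=np.eye(4);T[:3,:3]=R.from_quat(st["eef_rot"]).as_matrix();T[:3,3]=st["tool_pos"]
        return p["intrinsics"],T@p["T_tool_cam"]
    Rm=cv2.Rodrigues(p["rvec"])[0];T=np.eye(4);T[:3,:3]=Rm.T;T[:3,3]=-Rm.T@p["tvec"]
    return p["intrinsics"],T
def cloud(n,d,st=None):
    K,T=cam(n,st);v,u=np.mgrid[:d.shape[0],:d.shape[1]]
    P=np.stack([(u-K[0,2])/K[0,0]*d,(v-K[1,2])/K[1,1]*d,d],-1)
    W=P@T[:3,:3].T+T[:3,3]; W[d<=0]=np.nan
    return W
def sphere(P,R0=0.05):
    c=np.median(P,0)-[0,0,.03]
    f=lambda c:np.linalg.norm(P-c,axis=1)-R0
    s=least_squares(f,c,loss="soft_l1",f_scale=.002);return s.x,np.sqrt(np.median(s.fun**2))
E
python3 - <<'E'
from h import *
for n,b in [("top",(280,160,130,110)),("top",(150,160,90,90)),("scene",(130,170,140,100)),("scene",(300,225,110,90))]:
    im=cv2.imread(f"pics/{n}0.png");x,y,w,h=b
    cv2.imwrite(f"pics/c_{n}_{x}.png",cv2.resize(im[y:y+h,x:x+w],None,fx=5,fy=5,interpolation=cv2.INTER_CUBIC))
W=cloud("top",np.load("pics/top0.npy"))
for u,v in [(322,203),(331,240),(364,190),(194,206),(177,189),(206,206),(168,200),(224,212),(266,160),(250,230),(297,180),(381,170),(305,258),(397,240)]: print(u,v,W[v,u].round(4))
E
python3 -c "
import cv2,numpy as np
a=[cv2.imread('pics/'+f) for f in ['c_top_280.png','c_top_150.png','c_scene_130.png','c_scene_300.png']]
a=[cv2.resize(i,(400,300)) for i in a]
cv2.imwrite('pics/m.png',np.vstack([np.hstack(a[:2]),np.hstack(a[2:])]))"
```

```text
322 203 [ 0.5577 -0.1322  0.1068]
331 240 [ 0.4625 -0.1658  0.0449]
364 190 [ 0.5979 -0.249   0.1053]
194 206 [0.556  0.2359 0.0155]
177 189 [ 0.6103  0.2933 -0.0052]
206 206 [0.5565 0.2001 0.0182]
168 200 [0.5676 0.3082 0.0387]
224 212 [0.5351 0.1433 0.0477]
266 160 [0.685  0.0264 0.0754]
250 230 [ 0.4912  0.0691 -0.002 ]
297 180 [ 0.6458 -0.0676  0.0041]
381 170 [ 0.6839 -0.3217  0.0041]
305 258 [ 0.4125 -0.0958 -0.0043]
397 240 [ 0.4726 -0.3681 -0.001 ]
```

View pics/m.png

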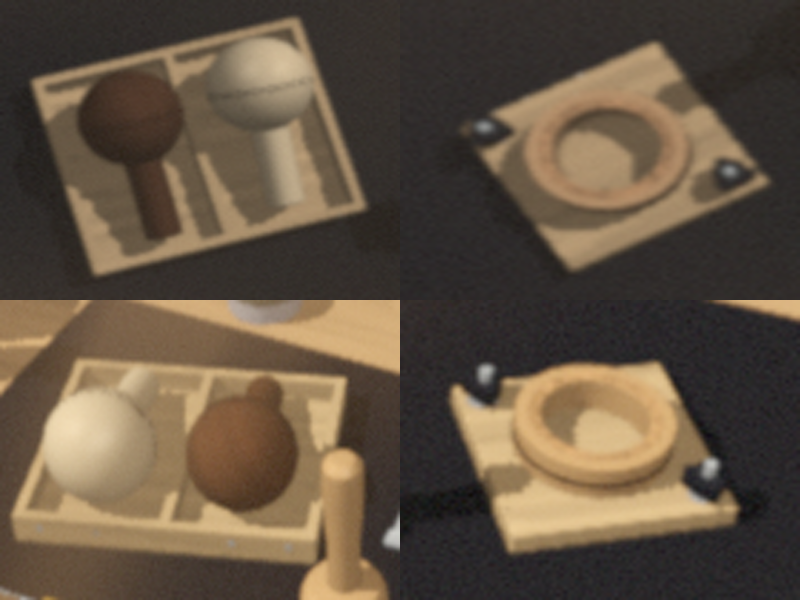

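View pics/c_top_280.png

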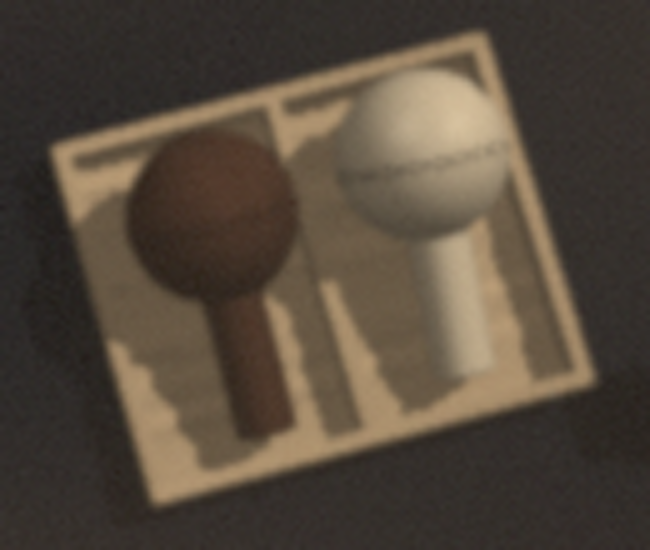

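The crops show the walnut vase in the tray's left cell, with its neck's end at about (333,246) in the top view. The ring is clear of the knobs. Next, sphere, neck and circle fits.

```bash
python3 - <<'E'
from h import *
for n in ["top","scene"]:
    im=cv2.imread(f"pics/{n}0.png");W=cloud(n,np.load(f"pics/{n}0.npy"))
    v,u=np.mgrid[:420,:560]
    # ball
    c0={"top":(322,203,12),"scene":(213,221,14)}[n]
    m=((u-c0[0])**2+(v-c0[1])**2<c0[2]**2)&np.isfinite(W[...,0])
    c,e=sphere(W[m]);print(n,"ball",c.round(4),e.round(4))
    # ring: top lip
    c1={"top":(194,206,30),"scene":(354,262,30)}[n]
    m=((u-c1[0])**2+(v-c1[1])**2<c1[2]**2)&(W[...,2]>.040)&(W[...,2]<.053)
    P=W[m]
    f=lambda p:np.clip(np.abs(np.hypot(P[:,0]-p[0],P[:,1]-p[1])-.0445)-.0085,0,None)
    f2=lambda p:np.hypot(P[:,0]-p[0],P[:,1]-p[1])-.0445
    s=least_squares(f2,np.median(P[:,:2],0),loss="soft_l1",f_scale=.005)
    r_=np.hypot(*(P[:,:2]-s.x).T)
    print(n,"ring",s.x.round(4),len(P),np.percentile(r_,[3,50,97]).round(4),np.median(P[:,2]).round(4))
    if n=="top":
        # neck points
        m=(u>312)&(u<345)&(v>218)&(v<250)&(W[...,2]>.02)&(W[...,2]<.085)&(im.sum(-1)<200)
        P=W[m];P=P[np.hypot(P[:,0]-c[0],P[:,1]-c[1])>.055]
        def g(p):
            a=np.array([np.cos(p[0])*np.cos(p[1]),np.sin(p[0])*np.cos(p[1]),np.sin(p[1])])
            D=P-c;return np.linalg.norm(np.cross(D,a),axis=1)-.018
        s=least_squares(g,[np.pi,-.26],loss="soft_l1",f_scale=.003)
        print("neck yaw,pitch deg",np.degrees(s.x),len(P),np.median(abs(g(s.x))))
        g2=lambda p:g([p[0],np.radians(-15)])
        print(np.degrees(least_squares(g2,[s.x[0]],loss="soft_l1",f_scale=.003).x))
st=r.get_state();print(R.from_quat(st["eef_rot"]).as_matrix().round(3))
E
```

```text
top ball [ 0.5682 -0.1362  0.0569] 0.0014
top ring [0.5555 0.2251] 591 [0.0361 0.0459 0.0818] 0.0489
neck yaw,pitch deg [197.54189671 -14.65989884] 298 0.0013977455774501352
[197.41570037]
scene ball [ 0.5669 -0.1373  0.0556] 0.0014
scene ring [0.5594 0.2254] 749 [0.0356 0.0454 0.0545] 0.0479
[[-0.001  0.42   0.907]
 [-0.002  0.907 -0.42 ]
 [-1.    -0.002  0.   ]]
```

Call:
{"op": "carry_out", "data": {"targets": "1 0 -8 16 0;1 0 -16 33 0;1 0 -16 33 0;1 0 -16 33 0;1 0 -16 33 0;1 0 -16 33 0;1 0 -16 33 0;1 0 -16 33 0;1 0 -16 33 0;1 0 -16 33 0;1 0 -16 33 0;1 0 -16 33 0;1 0 -8 16 -0.05;1 0 0 0 -0.11;1 0 0 0 -0.11;1 0 0 0 -0.11;1 0 0 0 -0.11;1 0 0 0 -0.11;1 0 0 0 -0.11;1 0 0 0 -0.03"}}

```text
clock: 1.77
tool_pos: [0.5403, 0.2266, 0.4042]
eef_rot: [-0.109, 0.699, 0.109, 0.698]
contact_force: [0.2, -0.7, 0.2]
opening: 0.999
```

```bash
python3 - <<'E'
from h import *
st=r.get_state()
im,d=eyes.snapshot("wrist"); cv2.imwrite("pics/w1.png",im);np.save("pics/w1.npy",d)
print(st["tool_pos"],st["q"].round(2),R.from_quat(st["eef_rot"]).as_matrix().round(3))
W=cloud("wrist",d,st)
m=(np.hypot(W[...,0]-.557,W[...,1]-.225)<.06)&(W[...,2]>.040)&(W[...,2]<.053)
P=W[m]
f2=lambda p:np.hypot(P[:,0]-p[0],P[:,1]-p[1])-p[2]
s=least_squares(f2,[.557,.225,.0445],loss="soft_l1",f_scale=.005)
print(s.x,len(P),np.median(P[:,2]),np.percentile(f2(s.x),[3,50,97]))
E
```

```text
[0.54034697 0.22655347 0.40424005] [-0.21  0.66 -0.46  1.68  0.36  0.88  1.06] [[-0.001 -0.305  0.952]
 [-0.     0.952  0.305]
 [-1.     0.    -0.001]]
[0.55252436 0.22283747 0.04445804] 4288 0.04800988683609797 [-0.00828007  0.00012449  0.0077125 ]
```

View pics/w1.png

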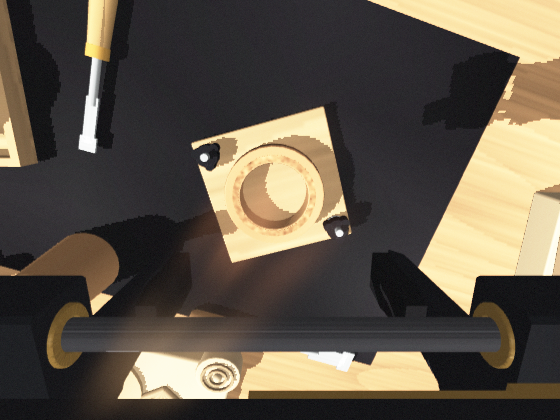

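The wrist view shows the ring at about (274,193), free of obstacles. Next I go above the walnut neck.

```bash
python3 - <<'E'
from h import *
W=cloud("top",np.load("pics/top0.npy"))
for n in ["top","scene"]:
  W=cloud(n,np.load(f"pics/{n}0.npy"))
  m=(np.hypot(W[...,0]-.5565,W[...,1]-.225)<.058)&(W[...,2]>.042)&(W[...,2]<.054)
  P=W[m]
  f2=lambda p:np.hypot(P[:,0]-p[0],P[:,1]-p[1])-.0445
  s=least_squares(f2,[.557,.225],loss="soft_l1",f_scale=.005);print(n,s.x)
st=r.get_state();A=R.from_quat(st["eef_rot"]).as_matrix()
print(1000*A.T@(np.array([.468,-.168,.40])-st["tool_pos"]))
E
```

```text
top [0.55534427 0.22475728]
scene [0.55861287 0.2253382 ]
[   4.39225533 -354.13222313 -188.43026793]
```

Call:
{"op": "carry_out", "data": {"targets": "1 0 -15 -8 0;1 0 -30 -16 0;1 0 -30 -16 0;1 0 -30 -16 0;1 0 -30 -16 0;0.66 0 -30 -16 0;0.66 0 -30 -16 0;0.66 0 -30 -16 0;0.66 0 -30 -16 0;0.66 0 -30 -16 0;0.66 0 -30 -16 0;0.66 0 -30 -16 0;0.66 0 -9 -4 0;0.66 0 0 0 0;0.66 0 0 0 0", "force": 10}}

```text
clock: 3.07
tool_pos: [0.468, -0.1669, 0.4047]
eef_rot: [-0.107, 0.699, 0.107, 0.699]
contact_force: [0.3, 0.3, -1.0]
opening: 0.658
```

```bash
cat >> h.py <<'E'
def vfit(n,d,st,c0,a0,im=None,free=True):
    """fit ball+neck given rough centre/axis; returns centre, axis, residual"""
    W=cloud(n,d,st).reshape(-1,3);ok=np.isfinite(W[:,0]);
    if im is not None: ok&=(im.reshape(-1,3).astype(int).sum(1)<330)
    W=W[ok];c=np.array(c0,float);a=np.array(a0,float);a/=np.linalg.norm(a)
    for _ in range(6):
        D=W-c;t=D@a;q=np.linalg.norm(D-np.outer(t,a),axis=1);rr=np.linalg.norm(D,axis=1)
        B=W[(abs(rr-.05)<.006)&(t<.038)];N=W[(abs(q-.018)<.006)&(t>.055)&(t<.124)]
        def f(p):
            c=p[:3];a=p[3:]/np.linalg.norm(p[3:])
            return np.r_[(np.linalg.norm(B-c,axis=1)-.05)/np.sqrt(len(B)),(np.linalg.norm(np.cross(N-c,a),axis=1)-.018)/np.sqrt(len(N)+1)]
        s=least_squares(f,np.r_[c,a]);c=s.x[:3];a=s.x[3:]/np.linalg.norm(s.x[3:])
    return c,a,len(B),len(N),np.sqrt(2*s.cost)
E
python3 - <<'E'
from h import *
st=r.get_state()
im,d=eyes.snapshot("wrist"); cv2.imwrite("pics/w2.png",im);np.save("pics/w2.npy",d)
print(st["tool_pos"],st["q"].round(2),R.from_quat(st["eef_rot"]).as_matrix().round(3),st["opening"])
a0=[-.954*.966,-.3*.966,-.259]
print(vfit("wrist",d,st,[.5675,-.1367,.056],a0))
for n in["top","scene"]: print(vfit(n,np.load(f"pics/{n}0.npy"),None,[.5675,-.1367,.056],a0))
E
```

```text
[ 0.46796134 -0.1668975   0.40467674] [ 0.58  0.56 -0.51  1.93  0.39  0.75  1.71] [[ 0.    -0.299  0.954]
 [ 0.001  0.954  0.299]
 [-1.     0.001  0.001]] 0.6581924113380649
(array([ 0.56564089, -0.13900526,  0.05571327]), array([-0.92463284, -0.28762434, -0.24965245]), 5701, 2155, np.float64(0.0008376589782946449))
(array([ 0.56828636, -0.1365505 ,  0.05703707]), array([-0.92323833, -0.28860312, -0.25365178]), 908, 294, np.float64(0.0027281935152292567))
(array([ 0.56697539, -0.13693981,  0.05538198]), array([-0.92475993, -0.29045996, -0.24587005]), 1243, 88, np.float64(0.00210245388893399))
```

View pics/w2.png

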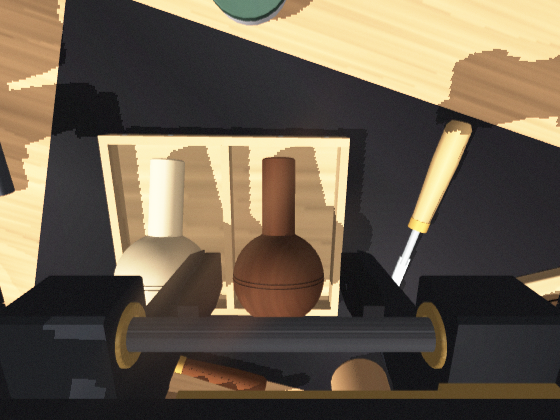

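The wrist view shows the neck (279,160–235) almost centred between the fingers, with the partition at 231 and the wall at 340. Fits agree to 2–3 mm, so I descend.

Call:
{"op": "carry_out", "data": {"targets": "0.66 20 -1.3 -1.2 0;0.66 38 0 0 0;0.66 38 0 0 0;0.66 38 0 0 0;0.66 30 0 0 0;0.66 20 0 0 0;0.66 15 0 0 0;0.66 10 0 0 0;0.66 10 0 0 0;0.66 9 0 0 0;0.66 0 0 0 0;0.66 0 0 0 0"}}

```text
clock: 4.12
tool_pos: [0.4675, -0.1676, 0.1766]
eef_rot: [-0.108, 0.699, 0.109, 0.699]
contact_force: [0.4, -0.0, 0.5]
opening: 0.661
```

```bash
python3 - <<'E'
from h import *
st=r.get_state()
im,d=eyes.snapshot("wrist"); cv2.imwrite("pics/w3.png",im)
print(st["tool_pos"],st["contact_force"],st["q"].round(2))
E
```

```text
[ 0.46754165 -0.16756156  0.17655962] [ 0.42809439 -0.03938324  0.54975987] [ 0.33  0.94 -0.13  2.08  0.7   0.16  1.44]
```

View pics/w3.png

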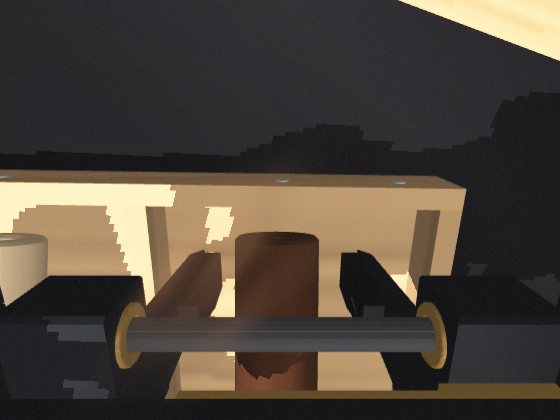

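The neck (277,240–390) is well between the fingers, so I close.

Call:
{"op": "carry_out", "data": {"targets": "0.55 0 0 0 0;0.5 0 0 0 0;0.45 0 0 0 0;0.4 0 0 0 0;0.3 0 0 0 0;0.3 0 0 0 0;0.3 0 0 0 0;0.3 0 0 0 0", "force": 10}}

```text
clock: 4.83
tool_pos: [0.4672, -0.1691, 0.1769]
eef_rot: [-0.108, 0.699, 0.108, 0.699]
contact_force: [0.1, -0.3, 2.7]
opening: 0.403
```

Call:
{"op": "carry_out", "data": {"targets": "0.3 -9.3 0 -1.6 0;0.3 -9.3 0 -1.6 0;0.3 -9.4 0 0 0;0.3 -9.4 0 0 0;0.3 -9.3 0 1.6 0;0.3 -9.3 0 1.6 0;0.3 -8.8 0 3.2 0;0.3 -8.8 0 3.2 0;0.3 -8.2 0 4.7 0;0.3 -8.2 0 4.7 0;0.3 -7.3 0 6 0;0.3 -7.3 0 6 0;0.3 0 0 0 0"}}

```text
clock: 5.92
tool_pos: [0.494, -0.1604, 0.2833]
eef_rot: [-0.108, 0.698, 0.108, 0.699]
contact_force: [-3.3, -0.8, 5.1]
opening: 0.4
```

```bash
python3 - <<'E'
from h import *
im,d=eyes.snapshot("scene"); cv2.imwrite("pics/s4.png",cv2.resize(im[130:300,100:330],None,fx=3,fy=3))
st=r.get_state();print(st["tool_pos"],st["contact_force"],st["moment"],st["opening"])
print(vfit("scene",d,None,[.567,-.137,.056],[-.68,-.21,.7]))
E
```

```text
[ 0.49301645 -0.16073688  0.28259351] [-2.78527628 -1.01145949  3.66464326] [-0.01525748  0.53251797  0.03568876] 0.39803768487822755
(array([ 0.56505122, -0.13645598,  0.05506698]), array([-0.62606751, -0.20325962,  0.7528114 ]), 1163, 419, np.float64(0.0029744476461857697))
```

View pics/s4.png

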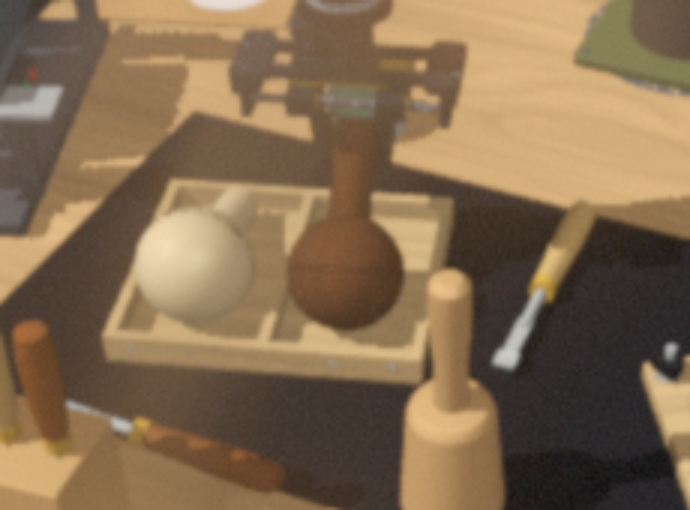

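Call:
{"op": "carry_out", "data": {"targets": "0.3 -7 0 7.2 0;0.3 -7 0 7.2 0;0.3 -5.5 0 8.1 0;0.3 -5.5 0 8.1 0;0.3 -4 0 8.8 0;0.3 -4 0 8.8 0;0.3 -3 0 9.3 0;0.3 -3 0 9.3 0;0.3 -3 0 9 0;0.3 -4 0 0 0;0.3 -8 0 0 0;0.3 -8 0 0 0;0.3 0 0 0 0;0.3 0 0 0 0"}}

```text
clock: 7.13
tool_pos: [0.5656, -0.1381, 0.344]
eef_rot: [-0.108, 0.699, 0.107, 0.699]
contact_force: [0.5, -0.2, -3.7]
opening: 0.401
```

```bash
python3 - <<'E'
from h import *
im,d=eyes.snapshot("scene"); cv2.imwrite("pics/s5.png",cv2.resize(im[130:300,100:330],None,fx=3,fy=3))
st=r.get_state();print(st["tool_pos"],st["contact_force"],st["moment"],st["opening"])
print(vfit("scene",d,None,[.567,-.137,.075],[-.1,-.0,1]))
E
```

```text
[ 0.56546895 -0.13800959  0.34357138] [ 0.34602333 -0.28927117 -3.38211519] [0.08488039 0.07190971 0.05144902] 0.40360061024423904
(array([ 0.58828103, -0.12987915,  0.09128237]), array([-0.15085772, -0.04313108,  0.98761412]), 1014, 459, np.float64(0.0026744598877981225))
```

View pics/s5.png

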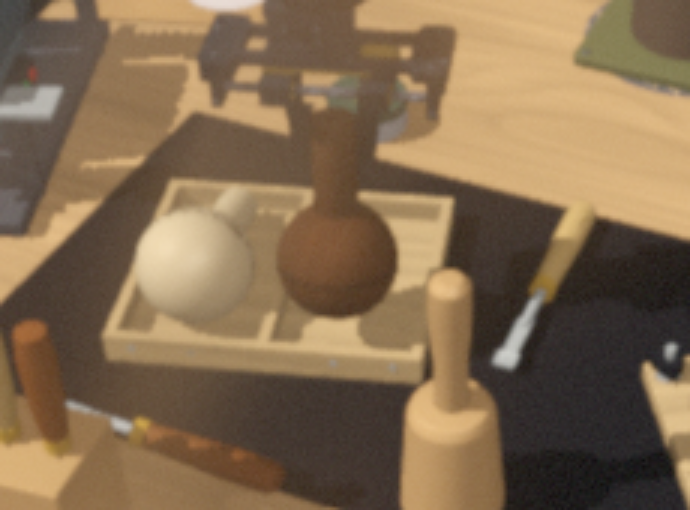

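The vase hangs belly down from the fingers, leaning about 9° forward. Now I raise it and carry it over to the ring.

Call:
{"op": "carry_out", "data": {"targets": "0.3 -5 0 0 0;0.3 -10 0 0 0;0.3 -12 0 0 0;0.3 -12 0 0 0;0.3 -6 5 1 0;0.3 0 10 2.2 0;0.3 0 18 4 0;0.3 0 24 5.4 0;0.3 0 30 6.7 0;0.3 0 34 7.6 0;0.3 0 36 8 0;0.3 0 36 8 0;0.3 0 36 8 0;0.3 0 34 7.6 0;0.3 0 30 6.7 0;0.3 0 24 5.4 0;0.3 0 17 4 0;0.3 0 10 2.2 0;0.3 0 4 1.2 0;0.3 0 0 0 0"}}

```text
clock: 8.85
tool_pos: [0.5348, 0.2185, 0.3881]
eef_rot: [-0.108, 0.699, 0.108, 0.699]
contact_force: [0.6, -0.2, -3.5]
opening: 0.402
```

```bash
cat > look.py <<'E'
import sys
from h import *
tag=sys.argv[1];z=float(sys.argv[2]);bx,by=(float(sys.argv[3]),float(sys.argv[4])) if len(sys.argv)>4 else (.557,.225)
st=r.get_state();A=R.from_quat(st["eef_rot"]).as_matrix()
print(st["tool_pos"].round(4),st["contact_force"].round(2),st["moment"].round(3),st["opening"].round(3),"yaw y deg",np.degrees(np.arctan2(A[1,1],A[0,1])).round(2))
ims=[]
for n,b in[("scene",(290,150,130,150)),("top",(140,120,130,150))]:
    im,d=eyes.snapshot(n);x,y,w,h=b;ims.append(cv2.resize(im[y:y+h,x:x+w],(390,450),interpolation=cv2.INTER_CUBIC));np.save(f"pics/{tag}_{n}.npy",d)
    c,a,nb,nn,e=vfit(n,d,None,[bx,by,z],[0,0,1],im)
    print(n,c.round(4),"tilt deg x,y",np.degrees(np.arctan2(a[:2],a[2])).round(2),nb,nn,e.round(4))
cv2.imwrite(f"pics/{tag}.png",np.hstack(ims))
E
python3 look.py a 0.135
```

```text
Traceback (most recent call last):
  File "look.py", line 5, in <module>
    print(st["tool_pos"].round(4),st["contact_force"].round(2),st["moment"].round(3),st["opening"].round(3),"yaw y deg",np.degrees(np.arctan2(A[1,1],A[0,1])).round(2))
                                                                                     ^^^^^^^^^^^^^^^^^^^
AttributeError: 'float' object has no attribute 'round'
```

```bash
sed -i 's/st\["opening"\].round(3)/round(st["opening"],3)/' look.py; python3 look.py a 0.135
```

```text
[0.5348 0.2185 0.3881] [ 0.56 -0.18 -3.48] [-0.025  0.049 -0.013] 0.402 yaw y deg 107.64
scene [0.5572 0.2269 0.1355] tilt deg x,y [-8.4  -2.83] 1184 531 0.0023
top [0.557 0.225 0.135] tilt deg x,y [0. 0.] 0 0 0.0
```

View pics/a.png

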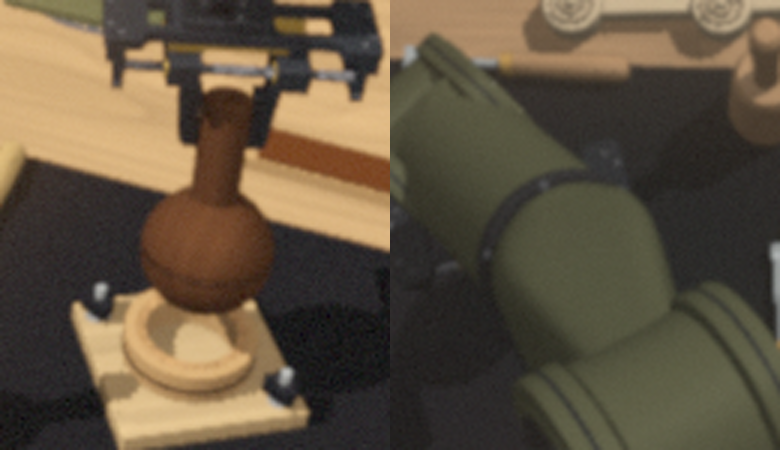

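The scene view shows the ball centred over the ring to about 2 mm. The arm hides it in the top view. I correct the offset and lower.

Call:
{"op": "carry_out", "data": {"targets": "0.3 5 -1.9 0.9 0;0.3 8 0 0 0;0.3 8 0 0 0;0.3 8 0 0 0;0.3 6 0 0 0;0.3 4 0 0 0;0.3 3 0 0 0;0.3 2 0 0 0;0.3 1 0 0 0;0.3 0 0 0 0;0.3 0 0 0 0"}}

```text
clock: 9.87
tool_pos: [0.5369, 0.2162, 0.3436]
eef_rot: [-0.108, 0.699, 0.108, 0.699]
contact_force: [0.6, -0.5, -3.0]
opening: 0.402
```

```bash
python3 look.py b 0.09|grep -v top
```

```text
[0.5369 0.2162 0.3436] [ 0.56 -0.45 -2.99] [-0.017  0.006 -0.083] 0.402 yaw y deg 107.55
scene [0.5595 0.2248 0.0911] tilt deg x,y [-8.52 -2.9 ] 1132 508 0.0025
```

Call:
{"op": "carry_out", "data": {"targets": "0.3 1.5 0.3 -1 0;0.3 1.5 0 0 0;0.3 1 0 0 0;0.3 1 0 0 0;0.3 0.7 0 0 0;0.3 0 0 0 0;0.3 0 0 0 0"}}

```text
clock: 10.55
tool_pos: [0.5357, 0.2162, 0.3378]
eef_rot: [-0.108, 0.699, 0.108, 0.699]
contact_force: [-1.0, -0.5, -0.7]
opening: 0.403
```

Call:
{"op": "carry_out", "data": {"targets": "0.3 0.7 0 0 0;0.3 0.7 0 0 0;0.3 0 0 0 0;0.3 0 0 0 0"}}

```text
clock: 10.88
tool_pos: [0.5355, 0.2165, 0.3373]
eef_rot: [-0.108, 0.699, 0.108, 0.699]
contact_force: [-2.4, -0.7, 5.8]
opening: 0.403
```

```bash
python3 look.py c 0.083|grep -v top
```

```text
[0.5355 0.2165 0.3373] [-2.44 -0.67  5.78] [-0.162  0.624 -0.039] 0.403 yaw y deg 107.56
scene [0.5585 0.2246 0.0847] tilt deg x,y [171.41 177.48] 1144 499 0.0025
```

View pics/c.png

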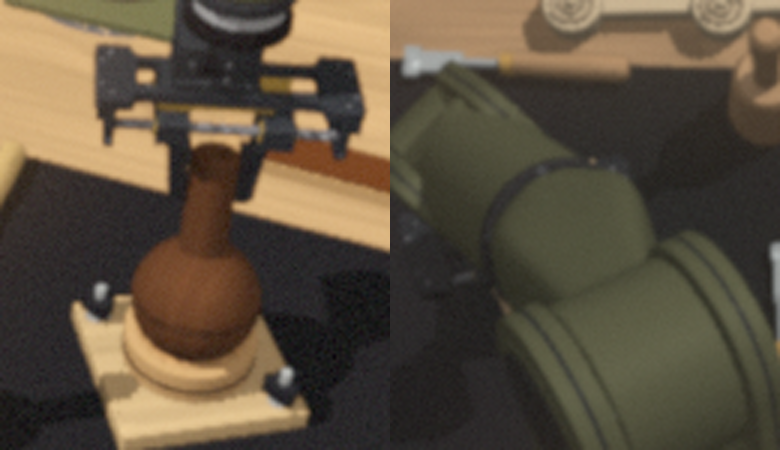

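The ball now sits in the ring, with the scene fit matching the ring centre, and leans 9° towards the robot. I swing it upright.

Call:
{"op": "carry_out", "data": {"targets": "0.3 -0.4 0 1 0;0.3 -0.3 0 2 0;0.3 -0.3 0 2 0;0.3 -0.2 0 2 0;0.3 -0.2 0 2 0;0.3 -0.1 0 2 0;0.3 0 0 2 0;0.3 0 0 1 0;0.3 0 0 0 0;0.3 0 0 0 0"}}

```text
clock: 11.82
tool_pos: [0.5492, 0.2208, 0.3398]
eef_rot: [-0.108, 0.698, 0.108, 0.7]
contact_force: [-3.7, -2.0, 11.9]
opening: 0.4
```

```bash
sed -i 's/c,a,nb,nn,e=vfit(n,d,None,\[bx,by,z\],\[0,0,1\],im)/c,a,nb,nn,e=vfit(n,d,None,[bx,by,z],[0,0,1],im);a=a*np.sign(a[2])/' look.py; python3 look.py d 0.083|grep -v top
```

```text
[0.5492 0.2208 0.3398] [-3.7  -2.05 11.94] [-0.27   0.657 -0.059] 0.4 yaw y deg 107.55
scene [0.5623 0.226  0.087 ] tilt deg x,y [-3.44 -1.15] 1096 478 0.0025
```

The ball has ridden up the far lip under a 12 N press, so I ease off upward.

Call:
{"op": "carry_out", "data": {"targets": "0.3 -1 0 0 0;0.3 -1 0 0 0;0.3 -0.5 0 -1 0;0.3 0 0 -1 0;0.3 0 0 0 0;0.3 0 0 0 0"}}

```text
clock: 12.42
tool_pos: [0.5471, 0.2195, 0.3397]
eef_rot: [-0.108, 0.699, 0.108, 0.699]
contact_force: [0.6, 0.5, -2.6]
opening: 0.408
```

```bash
python3 look.py d 0.085|grep -v top
```

```text
[0.5471 0.2195 0.3397] [ 0.62  0.48 -2.56] [ 0.091  0.05  -0.023] 0.408 yaw y deg 107.54
scene [0.5593 0.2244 0.0868] tilt deg x,y [-3.19 -0.96] 1070 486 0.0025
```

Call:
{"op": "carry_out", "data": {"targets": "0.3 0.7 0.5 -0.6 0;0.3 0.7 0 0 0;0.3 0.4 0 0 0;0.3 0 0 0 0;0.3 0 0 0 0"}}

```text
clock: 12.93
tool_pos: [0.5465, 0.22, 0.3384]
eef_rot: [-0.108, 0.699, 0.108, 0.699]
contact_force: [-0.0, -0.0, -2.5]
opening: 0.407
```

```bash
python3 look.py d 0.085|grep -v top
```

```text
[0.5465 0.22   0.3384] [-0.04 -0.04 -2.48] [0.028 0.036 0.003] 0.407 yaw y deg 107.55
scene [0.5589 0.2251 0.0855] tilt deg x,y [-3.22 -1.08] 1093 481 0.0024
```

Call:
{"op": "carry_out", "data": {"targets": "0.3 0.5 0 0 0;0.3 0.4 0 0 0;0.3 0.3 0 0 0;0.3 0 0 0 0;0.3 0 0 0 0"}}

```text
clock: 13.45
tool_pos: [0.5465, 0.2201, 0.3377]
eef_rot: [-0.108, 0.699, 0.108, 0.699]
contact_force: [-0.6, -0.8, 3.4]
opening: 0.405
```

The vase is seated, so I release.

Call:
{"op": "carry_out", "data": {"targets": "0.42 0 0 0 0;0.44 0 0 0 0;0.48 0 0 0 0;0.55 0 0 0 0;0.65 0 0 0 0;0.75 0 0 0 0;0.75 0 0 0 0;0.75 0 0 0 0"}}

```text
clock: 14.12
tool_pos: [0.5465, 0.22, 0.3372]
eef_rot: [-0.108, 0.699, 0.108, 0.699]
contact_force: [-0.1, -0.1, -0.4]
opening: 0.748
```

```bash
python3 look.py e 0.085|grep -v top; python3 -c "
from plant import r;print(r.get_state()['q'].round(2))"
```

```text
[0.5465 0.22   0.3372] [-0.05 -0.1  -0.35] [0.029 0.042 0.032] 0.748 yaw y deg 107.55
scene [0.5552 0.2253 0.0818] tilt deg x,y [ 4.96 -0.35] 1013 191 0.0038
[-0.22  0.75 -0.41  1.74  0.42  0.74  1.03]
```

View pics/e.png

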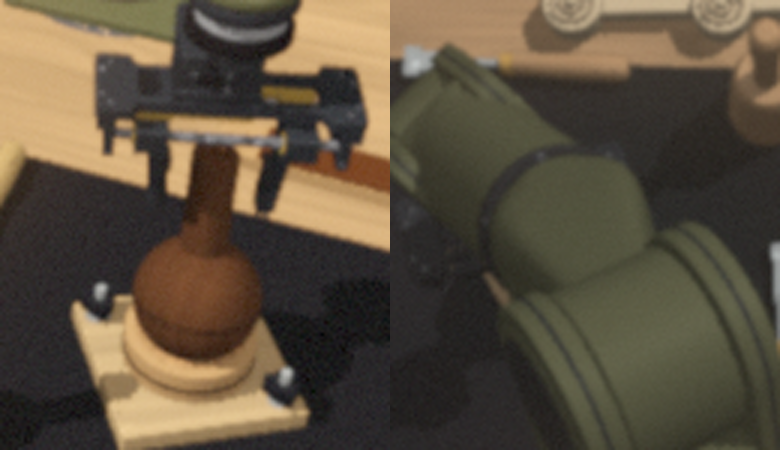

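```bash
cat > fit2.py <<'E'
import sys
from h import *
from scipy.optimize import least_squares
def fit(n,d,st,c0,off=None):
    W=cloud(n,d,st).reshape(-1,3);W=W[np.isfinite(W[:,0])]
    c=np.array(c0,float);a=np.array([0,0,1.]) if off is None else np.array([off[0],off[1],1.])
    for k in range(12):
        w=.015 if k<4 else .006
        a/=np.linalg.norm(a)
        D=W-c;t=D@a;q=np.linalg.norm(D-np.outer(t,a),axis=1);rr=np.linalg.norm(D,axis=1)
        B=W[(abs(rr-.05)<w)&(t<.035)&(t>-.02)];N=W[(abs(q-.018)<min(w,.010))&(t>.055)&(t<.124)]
        def f(p):
            a=np.r_[p[3:],1.];a/=np.linalg.norm(a)
            return np.r_[(np.linalg.norm(B-p[:3],axis=1)-.05)/np.sqrt(len(B)),(np.linalg.norm(np.cross(N-p[:3],a),axis=1)-.018)/np.sqrt(len(N)+1)]
        s=least_squares(f,np.r_[c,a[:2]/a[2]],loss="soft_l1",f_scale=.002/20);c=s.x[:3];a=np.r_[s.x[3:],1.]
    print(n,c.round(4),"tilt x,y deg",np.degrees(np.arctan(s.x[3:])).round(2),len(B),len(N),np.percentile(t[(abs(q-.018)<.006)&(t>.05)&(t<.2)],98).round(3))
if __name__=="__main__":
    tag=sys.argv[1]
    fit("scene",np.load(f"pics/{tag}_scene.npy"),None,[.5586,.2253,.085])
    fit("scene",np.load(f"pics/{tag}_scene.npy"),None,[.5586,.2253,.085],(-.1,0))
E
for t in d e; do python3 fit2.py $t; done
python3 - <<'E'
from h import *
d=np.load("pics/e_scene.npy");W=cloud("scene",d)
for z in np.arange(.10,.23,.01):
    m=(abs(W[...,2]-z)<.005)&(abs(W[...,0]-.555)<.06)&(abs(W[...,1]-.225)<.035);P=W[m]
    if len(P)>5: print(z.round(3),len(P),P[:,:2].min(0).round(3),P[:,:2].max(0).round(3),np.median(P[:,:2],0).round(4))
E
```

```text
scene [0.5587 0.2248 0.086 ] tilt x,y deg [-3.13 -0.97] 929 484 0.196
scene [0.5587 0.2248 0.086 ] tilt x,y deg [-3.13 -0.97] 929 484 0.196
scene [0.555  0.2249 0.0823] tilt x,y deg [ 8.22 -0.4 ] 834 239 0.198
scene [0.5549 0.2249 0.0825] tilt x,y deg [-8.79 -2.91] 968 437 0.131
0.1 143 [0.584 0.19 ] [0.609 0.26 ] [0.5977 0.2283]
0.11 176 [0.532 0.19 ] [0.603 0.26 ] [0.5912 0.2266]
0.12 275 [0.53 0.19] [0.596 0.26 ] [0.579 0.228]
0.13 202 [0.537 0.197] [0.587 0.254] [0.5663 0.2294]
0.14 60 [0.544 0.205] [0.567 0.241] [0.5614 0.2252]
0.15 65 [0.544 0.206] [0.566 0.24 ] [0.5598 0.2238]
0.16 61 [0.539 0.203] [0.562 0.239] [0.5578 0.2233]
0.17 67 [0.526 0.191] [0.565 0.258] [0.5563 0.2256]
0.18 85 [0.535 0.19 ] [0.568 0.259] [0.5543 0.2252]
0.19 81 [0.529 0.19 ] [0.567 0.26 ] [0.5529 0.225 ]
0.2 91 [0.524 0.19 ] [0.569 0.259] [0.55   0.2233]
0.21 145 [0.519 0.191] [0.569 0.26 ] [0.5442 0.2216]
0.22 22 [0.526 0.19 ] [0.565 0.26 ] [0.536  0.2559]
```

After the release the neck leans about 9° back towards the robot, but the ball is now fully seated: (0.555, 0.225, 0.082) in the scene view. I turn the gripper a quarter round and straighten the neck by pushing with loosely closed jaws.

Call:
{"op": "carry_out", "data": {"targets": "1 0 0 -3 0;1 0 0 -2 0;1 0 0 0 0;1 0 0 0 0.06;1 0 0 0 0.11;1 0 0 0 0.11;1 0 0 0 0.11;1 0 0 0 0.11;1 0 0 0 0.11;1 0 0 0 0.11;1 0 0 0 0.11;1 0 0 0 0.11;1 0 0 0 0.11;1 0 0 0 0.11;1 0 0 0 0.11;1 0 0 0 0.11;1 0 0 0 0.11;1 0 0 0 0.08;1 0 0 0 0"}}

```text
clock: 15.8
tool_pos: [0.5415, 0.2188, 0.3373]
eef_rot: [0.418, 0.57, -0.418, 0.57]
contact_force: [-0.4, -0.4, -0.0]
opening: 0.997
```

```bash
python3 look.py f 0.085|grep -v top;python3 fit2.py f; python3 - <<'E'
from h import *
im,d=eyes.snapshot("wrist"); cv2.imwrite("pics/w6.png",im)
E
```

```text
[0.5415 0.2188 0.3373] [-0.35 -0.39 -0.03] [-0.042  0.034  0.02 ] 0.997 yaw y deg 17.51
scene [0.5552 0.2252 0.0819] tilt deg x,y [-8.22 -2.37] 1136 108 0.0022
scene [0.555  0.225  0.0822] tilt x,y deg [-8.21 -2.38] 953 106 0.194
scene [0.555  0.225  0.0822] tilt x,y deg [-8.21 -2.38] 953 106 0.194
```

View pics/w6.png

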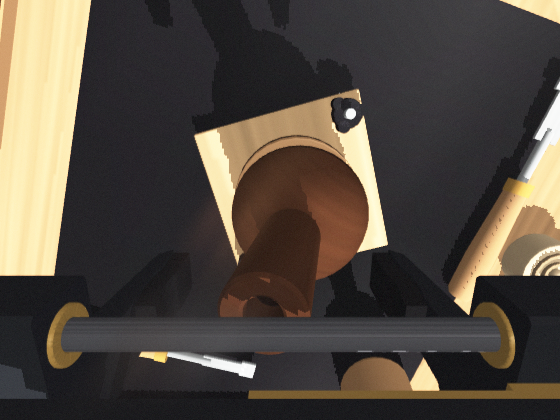

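View pics/f.png

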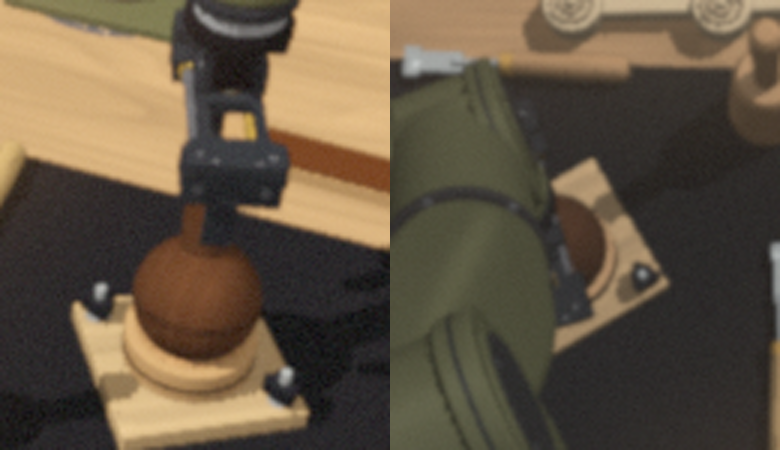

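The wrist view shows the mouth at (263,305), leaning left of the ball (300,210), between the open fingers. I close loosely, then push in tool +y.

Call:
{"op": "carry_out", "data": {"targets": "0.8 0 0 -1 0;0.65 0 0 -0.9 0;0.6 0 0 0 0;0.6 0 0 0 0;0.6 0 1 0 0;0.6 0 1.5 0 0;0.6 0 1.5 0 0;0.58 0 1.5 0 0;0.56 0 1.5 0 0;0.54 0 1.5 0 0;0.52 0 1.5 0 0;0.5 0 1.5 0 0;0.48 0 1.2 0 0;0.46 0 1 0 0;0.46 0 1 0 0;0.46 0 0 0 0;0.46 0 0 0 0", "force": 6}}

```text
clock: 17.37
tool_pos: [0.5552, 0.2248, 0.3372]
eef_rot: [0.418, 0.571, -0.418, 0.571]
contact_force: [0.3, -0.0, 0.2]
opening: 0.46
```

```bash
python3 look.py g 0.085|grep -v top;python3 fit2.py g
```

```text
[0.5552 0.2248 0.3372] [ 0.26 -0.    0.2 ] [-0.033  0.121  0.045] 0.46 yaw y deg 17.59
scene [0.5587 0.2263 0.085 ] tilt deg x,y [-2.27 -1.04] 1074 137 0.002
scene [0.5585 0.2261 0.0854] tilt x,y deg [-2.15 -0.88] 921 135 0.199
scene [0.5585 0.2261 0.0854] tilt x,y deg [-2.15 -0.88] 921 135 0.199
```

View pics/g.png

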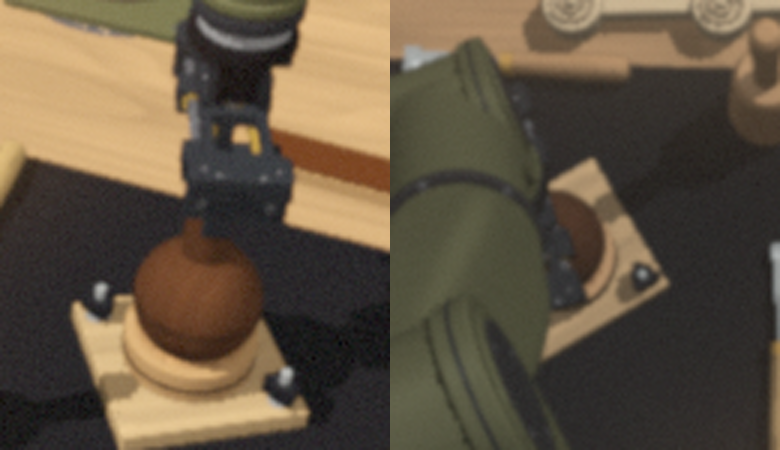

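The ring grips the cork-to-ball contact hard: the ball rolls up over the far lip instead of turning. Clamping the neck firmly now, with flat vertical pads facing the lean, should align it. Then I lift it clear and set it down plumb.

Call:
{"op": "carry_out", "data": {"targets": "0.43 -0.5 0 0 0;0.4 -0.5 0 0 0;0.37 -0.5 0 0 0;0.3 -0.5 0 0 0;0.3 0 0 0 0;0.3 0 0 0 0;0.3 -2 0 0 0;0.3 -3 0 0 0;0.3 -3 0 0 0;0.3 -2 0 0 0;0.3 0 0 0 0;0.3 0 0 0 0", "force": 25}}

```text
clock: 18.47
tool_pos: [0.5552, 0.2248, 0.3495]
eef_rot: [0.418, 0.571, -0.417, 0.571]
contact_force: [0.4, 0.0, -2.6]
opening: 0.403
```

```bash
python3 look.py h 0.093|grep -v top;python3 fit2.py h
```

```text
[0.5552 0.2248 0.3495] [ 0.43  0.02 -2.58] [-0.048 -0.004  0.016] 0.403 yaw y deg 17.59
scene [0.5554 0.225  0.0936] tilt deg x,y [0.53 0.21] 1028 171 0.0019
scene [0.5554 0.2249 0.0937] tilt x,y deg [0.53 0.24] 913 171 0.199
scene [0.5554 0.2249 0.0937] tilt x,y deg [0.53 0.24] 913 171 0.199
```

View pics/h.png

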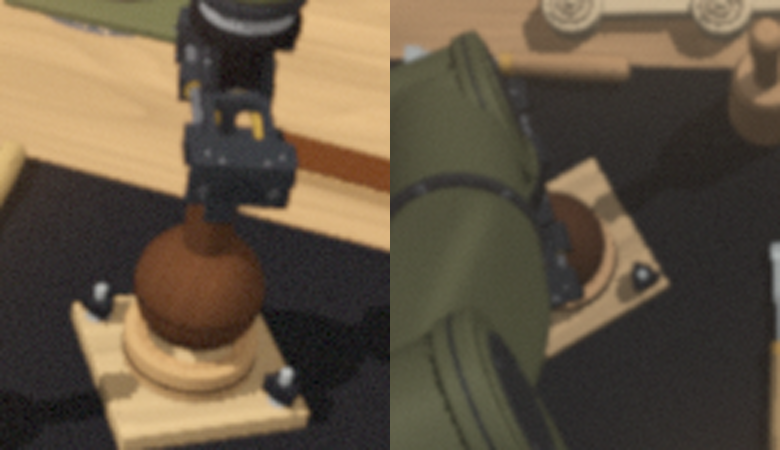

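It worked: the vase is held plumb (0.5° tilt in the scene fit), 11.5 mm above the seat and centred within 0.5 mm. Now I lower it.

Call:
{"op": "carry_out", "data": {"targets": "0.3 2 -0.3 0 0;0.3 3 0 0 0;0.3 2.5 0 0 0;0.3 1 0 0 0;0.3 0.7 0 0 0;0.3 0.6 0 0 0;0.3 0 0 0 0;0.3 0 0 0 0"}}

```text
clock: 19.23
tool_pos: [0.5549, 0.2247, 0.3394]
eef_rot: [0.418, 0.571, -0.418, 0.571]
contact_force: [-0.4, -0.3, -3.1]
opening: 0.405
```

Call:
{"op": "carry_out", "data": {"targets": "0.3 0.5 0 0 0;0.3 0.4 0 0 0;0.3 0 0 0 0;0.3 0 0 0 0"}}

```text
clock: 19.57
tool_pos: [0.5548, 0.2247, 0.3385]
eef_rot: [0.418, 0.571, -0.418, 0.571]
contact_force: [-0.5, -0.3, -3.4]
opening: 0.398
```

Call:
{"op": "carry_out", "data": {"targets": "0.3 0.4 0 0 0;0.3 0.3 0 0 0;0.3 0 0 0 0;0.3 0 0 0 0"}}

```text
clock: 19.9
tool_pos: [0.5549, 0.2247, 0.3381]
eef_rot: [0.418, 0.57, -0.418, 0.571]
contact_force: [-0.7, -0.4, -0.4]
opening: 0.403
```

```bash
python3 look.py i 0.083|grep -v top;python3 fit2.py i
```

```text
[0.5549 0.2247 0.3381] [-0.74 -0.43 -0.42] [-0.115  0.121  0.024] 0.403 yaw y deg 17.59
scene [0.5552 0.2253 0.0819] tilt deg x,y [ 0.3 -0.1] 1040 162 0.0021
scene [0.555  0.2251 0.0824] tilt x,y deg [0.41 0.11] 894 160 0.199
scene [0.555  0.2251 0.0824] tilt x,y deg [0.41 0.11] 894 160 0.199
```

The vase is on the ring at the seat height. I press very slightly, then open slowly.

Call:
{"op": "carry_out", "data": {"targets": "0.3 0.3 0 0 0;0.3 0 0 0 0;0.41 0 0 0 0;0.42 0 0 0 0;0.43 0 0 0 0;0.45 0 0 0 0;0.48 0 0 0 0;0.52 0 0 0 0;0.6 0 0 0 0;0.7 0 0 0 0;0.85 0 0 0 0;1 0 0 0 0;1 0 0 0 0;1 0 0 0 0"}}

```text
clock: 21.17
tool_pos: [0.5548, 0.2247, 0.3375]
eef_rot: [0.418, 0.571, -0.418, 0.571]
contact_force: [-0.4, -0.6, -0.2]
opening: 0.951
```

```bash
python3 look.py j 0.083|grep -v top;python3 fit2.py j
```

```text
[0.5548 0.2247 0.3375] [-0.37 -0.63 -0.17] [-0.086  0.011  0.015] 0.951 yaw y deg 17.59
scene [0.5552 0.2252 0.0819] tilt deg x,y [0.36 0.26] 1049 99 0.0022
scene [0.5549 0.225  0.0825] tilt x,y deg [0.61 0.49] 895 98 0.199
scene [0.5549 0.225  0.0825] tilt x,y deg [0.61 0.49] 895 98 0.199
```

It stays plumb after release. I retreat straight up and then aside for a clear view.

Call:
{"op": "carry_out", "data": {"targets": "1 -4 0 0 0;1 -10 0 0 0;1 -15 0 0 0;1 -15 0 0 0;1 -15 0 0 0;1 -15 0 0 0;1 -15 0 0 0;1 -10 0 0 0;1 0 -20 -10 0;1 0 -25 -15 0;1 0 -25 -15 0;1 0 -25 -15 0;1 0 -20 -10 0;1 0 0 0 0"}}

```text
clock: 22.43
tool_pos: [0.4213, 0.253, 0.4369]
eef_rot: [0.415, 0.573, -0.417, 0.571]
contact_force: [-0.9, 0.1, -0.4]
opening: 0.998
```

```bash
python3 look.py k 0.083;python3 fit2.py k; python3 - <<'E'
from h import *
import fit2
for n in["top"]: fit2.fit(n,np.load(f"pics/k_{n}.npy"),None,[.555,.225,.083])
st=r.get_state();im,d=eyes.snapshot("wrist"); cv2.imwrite("pics/w7.png",im)
fit2.fit("wrist",d,st,[.555,.225,.083])
E
```

```text
[0.4213 0.253  0.4369] [-0.89  0.1  -0.41] [-0.076  0.135  0.016] 0.998 yaw y deg 17.9
scene [0.5551 0.2253 0.0819] tilt deg x,y [ 0.23 -0.18] 1037 378 0.0021
top [0.556  0.2252 0.0827] tilt deg x,y [0.38 0.35] 512 92 0.0017
scene [0.555  0.2251 0.0824] tilt x,y deg [ 0.35 -0.03] 892 386 0.131
scene [0.555  0.2251 0.0824] tilt x,y deg [ 0.35 -0.03] 892 386 0.131
top [0.5562 0.2255 0.0829] tilt x,y deg [0.25 0.15] 438 92 0.134
wrist [0.5536 0.2227 0.0822] tilt x,y deg [0.26 0.09] 3198 480 0.131
```

View pics/k.png

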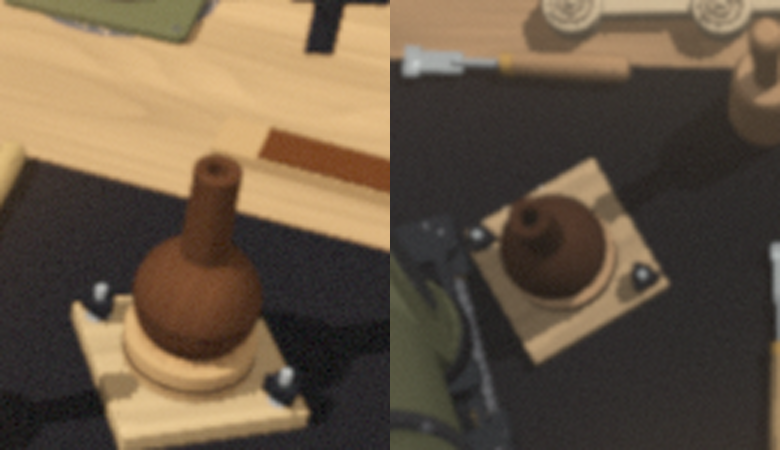

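View pics/w7.png

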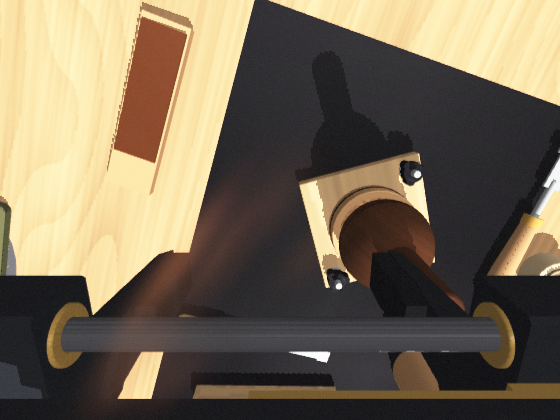

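All three cameras put the ball at the seat (z 82–83 mm) with the neck within 0.4° of plumb. The views show the vase standing upright in the ring, with the gripper clear. I do one last check of the rest of the bench and then hand in.

Call:
{"op": "carry_out", "data": {"targets": "1 0 0 0 0;1 0 0 0 0;1 0 0 0 0;1 0 0 0 0;1 0 0 0 0;1 0 0 0 0"}}

```text
clock: 23.08
tool_pos: [0.4258, 0.2518, 0.4364]
eef_rot: [0.418, 0.571, -0.418, 0.571]
contact_force: [-0.1, 0.1, -0.2]
opening: 0.999
```

```bash
python3 - <<'E'
from h import *
import fit2
im,d=eyes.snapshot("top"); cv2.imwrite("pics/top9.png",im)
fit2.fit("top",d,None,[.555,.225,.083])
for q in ("pics/top0.npy",None):
    D=np.load(q) if q else d; W=cloud("top",D); v,u=np.mgrid[:420,:560]
    m=((u-364)**2+(v-190)**2<12**2); print("lime",sphere(W[m])[0].round(4))
df=cv2.absdiff(im,cv2.imread("pics/top0.png")).max(-1);cv2.imwrite("pics/diff9.png",np.hstack([cv2.resize(im,(400,300)),cv2.cvtColor(cv2.resize((df>50).astype(np.uint8)*255,(400,300)),8)]))
E
```

```text
top [0.5562 0.2254 0.0831] tilt x,y deg [0.29 0.05] 439 92 0.134Traceback (most recent call last):
  File "<stdin>", line 7, in <module>
  File "h.py", line 20, in sphere
    s=least_squares(f,c,loss="soft_l1",f_scale=.002);return s.x,np.sqrt(np.median(s.fun**2))
    return func(*args, **kwargs)
    raise ValueError("Initial guess is outside of provided bounds")
ValueError: Initial guess is outside of provided bounds
```

```bash
python3 - <<'E'
from h import *
im=cv2.imread("pics/top9.png")
df=cv2.absdiff(im,cv2.imread("pics/top0.png")).max(-1);cv2.imwrite("pics/diff9.png",np.hstack([cv2.resize(im,(400,300)),cv2.cvtColor(cv2.resize((df>50).astype(np.uint8)*255,(400,300)),8)]))
E
```

```text
(no output)
```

View pics/diff9.png

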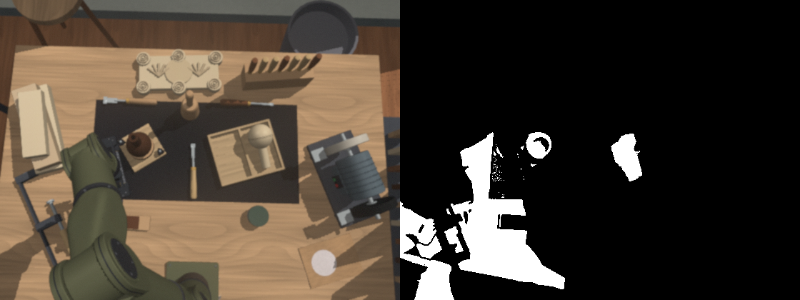

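The difference image shows changes only at the arm, its shadow, the ring, and the walnut vase's old place (about (627,157)). The lime vase and the rest of the bench are unchanged.

```bash
python3 -c "
from plant import r;print(r.finish_job())"
```

```text
the job is handed in; nothing more can be done
None
```

The walnut vase now stands belly-down in the ring with its neck plumb, and the job is handed in at about 23 s on the robot's clock.

I gripped the neck near the mouth, swung the vase belly-down while it was still in the tray, and carried it to the ring. On the first setting it leaned about 9° once released, because the ball rolled up over the far lip (up to about 12 N on the wrist) instead of turning in the ring. I turned the gripper a quarter turn and tried a loose push, which also made the ball ride up. I then clamped the neck so the pads set it upright, lifted it about 10 mm, lowered it again and let go.

- **Seating:** all three cameras put the belly's centre at 82–83 mm height, against 83 mm for the seat. Sideways it was within about 1 mm of the ring's centre in the top and wrist views. The scene camera's early ring fit sat 3–4 mm further out in x, but its reading of the vase agrees with the other views.
- **Plumb:** the final fits from all three cameras gave under 0.4° of tilt. An earlier scene fit, taken with the gripper still near the neck and few neck points visible, gave up to 0.6°.
- **Rest of the bench:** comparing the top view before and after showed changes only at the arm and its shadow, the ring, and the vase's old place in the tray. The arm hid part of the bench, including some of the strop and the lower left, so those areas are not confirmed by this check. A separate numeric check of the pale vase's position failed to run for lack of depth readings there.

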